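# Zero the counter timer and set it counting

## Robot

A 6-joint arm with a two-finger parallel gripper is mounted at the origin on the work surface. World frame = base frame: x ahead of the robot, y to its left, z up, the work surface at z = 0. Lengths are in m, angles in rad, forces in N, time in s.
With the tool pointing down it reaches from about 0.35 to 0.775 m from the base axis. Payload 7.3 kg.
Tool frame: the origin (TCP) lies at the very end of the fingers, on their centre line; the grasp point (between the pads) lies 19 mm behind it (robot.tcp_to_grasp is the distance from the TCP to the grasp point, in m); x points along the fingers, y is the direction in which the jaws open and shut, and the axes are right-handed (so a half turn about x gives the same grasp; the last joint's range is limited). The gripper opens to 92 mm and grips with 3 to 60 N. Pads are 19 mm wide; open, the fingers measure 130 mm over their backs; the gripper's body (75 mm by 190 mm) begins 47 mm behind the grasp point.
Start: joints at [1.132, 0.342, 1.524, -0, 1.275, -0.146], TCP at [0.152, 0.503, 0.227] pointing down, gripper open.
Joint ranges: [-2.53, 2.53], [-0.77, 2.02], [0.04, 2.7], [-1, 4.14], [0.28, 2.66], [-3.11, 3.11]. Speed limits (rad/s): [2.57, 2.57, 3.14, 3.14, 3.14, 3.14].

## Interface

Orientations are given as [roll, pitch, yaw] about the fixed x, y, z axes, in that order (R = Rz(yaw) Ry(pitch) Rx(roll)).
In Python, from cell import robot gives the robot as it stands.
- The arm moves only by the tool move_arm, never from a script. Its argument "increments" is a list of rows, each a list of 4 numbers: the shift along the tool's x, y, z normalised to -1 to 1, where 1 is 40 cm, then the turn about the tool's x normalised to -1 to 1, where 1 is 60 degrees. In form: [[dx, dy, dz, twist], ...]. A call has 1 to 5 rows; each row is the pose to reach, as a shift and turn from the pose commanded when the call began, along the tool's axes at that moment; what a row does not reach only later rows make up. A row lasts 1/8 s, in which the tool goes at most 62.5 mm and 10.7 degrees, less where a joint would pass 70% of its speed; a pose out of reach is approached as far as the arm can. A call with a number of a shift or a turn outside -1 to 1 is refused whole. A call with a gripper value outside its range is refused whole. "gripper" is the closure, from 0 (fully open) to 1 (shut), set as the call begins (left out, the last holds). The fingers move at their own pace and stop on an object; "squeeze" is the grip in N (left out, the last holds). Time passes only in rows, so rows that repeat a pose let the fingers close. It gives the time, the measured TCP pose, the force and the opening at its end, in the units of the state.
- robot.observe(): the state, without advancing time (a new reading comes with each control period).
- robot.read_camera(name): name is "scene" or "top" or "wrist"; returns the picture (400x640x3 uint8, red, green, blue); there is no depth.
- robot.camera_params(name): a dict with "fx", "fy", "cx", "cy" (pixels), "R" (3x3) and "t" (3): a world point X has camera coordinates R X + t; the wrist camera has in their place "tool_from_camera" (4x4, takes a point from camera to tool coordinates, whose origin is the TCP and whose axes are the tool frame's). Camera axes: x right, y down, z forward; pixel columns grow to the right and rows downward; lengths in m; the calibration is good to about 2 mm. A picture is of the moment at which its call begins: read the wrist's pose just before it. camera_params takes no time and is no camera call.
- robot.hand_in(): hands the job in, once; it reports no verdict.
The state is a dict: "time": time; "qpos": joint angles; "qvel": joint speeds; "joint_efforts": joint torques, N m; "tool_pos": TCP position; "tool_rot": TCP orientation; "contact_force": force on the tool from outside, world axes, zero at the start; "torque": the same for the moment, N m; "opening": finger opening in m.
Only numpy, scipy, OpenCV 4.12 (cv2) and the standard library are available. Lean on these libraries where they do the work, as an engineer would, in place of code of your own. Each camera call takes 0.05 s, during which the arm holds its last target.

## Task

Zero the digital timer on the marble sill: press its two round blue keys together, one fingertip on each (never one without the other), hold both fully down for a good two seconds and let them come up. Then press the green start bar, on its own, right down and let it go, so that the timer counts up from zero. Leave the timer standing where it is, without picking it up or shoving it along, and do not disturb the other things on the sill.

Things in the scene. Friction and masses are not known exactly. Their poses are not given: they have to be found in the camera images.
- timer: Loose charcoal digital timer, 0.3 kg, 120 mm deep (x), 130 wide (y), on the marble sill (top 30 mm above the work surface). Origin: centre of its underside; z up; front -x, turned to the robot within 30 degrees; left +y. Flat key deck (x -60 to +14 mm) 29 mm above the origin; behind it a sloping grey-green display 59 mm high. Two blue keys side by side, green start bar in front of them.
- key_left_top (a point): Centre of the top of the left blue key: round, 24 mm across, at x -12, y +30, z +39 mm in the timer's frame when up (10 mm proud of the deck). It moves straight down with the key. The two blue keys are 60 mm apart, centre to centre.
- key_right_top (a point): Centre of the top of the right blue key, the same, at x -12, y -30, z +39 mm in the timer's frame when up.
- key_start_top (a point): Centre of the top of the green start bar: 18 mm (x) by 54 mm (y), at x -43, y 0, z +39 mm in the timer's frame when up (10 mm proud of the deck).
- key_left (a joint): Travel of the left blue key: 0 up, 0.006 m fully down. A spring returns it: it starts to move at 1.5 N and is fully down at 4.5 N. It counts as pressed beyond 0.004 and as released below 0.0015.
- key_right (a joint): Travel of the right blue key, the same. Both blue keys together need 9 N to go fully down.
- key_start (a joint): Travel of the green start bar: 0 up, 0.006 m fully down; the same spring (1.5 N to start, 4.5 N fully down) and the same limits.
- salt_pig: White porcelain salt pig with a round dark mouth on its front, 110 mm across, 143 mm tall, loose. Origin at the centre of its underside. A bystander.
- jar: Cobalt-blue glass jar with a cork stopper, 84 mm across, 137 mm tall, loose. Origin at the centre of its underside. A bystander.
- bell_timer: Brass bell-shaped clockwork timer with a ball on top, 74 mm across, 90 mm tall, loose. Origin at the centre of its underside. A bystander.
- pepper_mill: Dark wooden pepper mill, 56 mm across, 165 mm tall, loose. Origin at the centre of its underside. A bystander.
- egg_cup: Blue egg cup with a brown egg in it, 48 mm across, 74 mm tall, loose, left end of the sill. Origin at the centre of its underside. A bystander.
There are look-alikes about, which are no part of the job. What is shaped like the timer but red or turquoise is not meant.

How it is judged:
On the way, in this order (a step that is already met when the one before it is completed fails the run):
1. both blue keys are held down together (each beyond 4 mm) for two seconds, the start bar up (value of joint each of key_left, key_right above 0.004 m and value of joint key_start below 0.0015 m), for 2 s.
2. both blue keys have come up again, the start bar still up (value of joint each of key_left, key_right, key_start below 0.0015 m), for 0.1 s.
3. the start bar is pressed down (beyond 4 mm), the blue keys up (value of joint key_start above 0.004 m and value of joint each of key_left, key_right below 0.0015 m), for 0.1 s.
At the end, for the whole second after the job is handed in: All three keys are up (less than 1.5 mm down), the timer stands level on the sill at rest, within 25 mm of where it stood, and every other thing is within 20 mm of where it stood (all of step 2 and distance of timer from where it was at the start of the episode below 0.025 m and height (world z) of timer below 0.036 m and angle between timer's own z axis and vertical below 0.1 rad and linear speed of timer below 0.02 m/s and distance of each of salt_pig, jar, bell_timer, pepper_mill, egg_cup from where it was at the start of the episode below 0.02 m); the robot touches nothing.
It fails at once if one blue key is pressed (beyond 4 mm) while the other is still up (less than 1.5 mm) ((value of joint key_left above 0.004 m and value of joint key_right below 0.0015 m) or (value of joint key_right above 0.004 m and value of joint key_left below 0.0015 m)).
It fails at once if the start bar and a blue key are pressed (beyond 4 mm) at the same time (value of joint key_start above 0.004 m and value of joint any of key_left, key_right above 0.004 m).
It fails at once if the timer is lifted (10 mm), tipped (0.2 rad) or shoved along (25 mm) (height (world z) of timer above 0.04 m or angle between timer's own z axis and vertical above 0.2 rad or distance of timer from where it was at the start of the episode above 0.025 m).
It fails at once if another thing on the sill is moved by more than 20 mm or tipped over (distance of any of salt_pig, jar, bell_timer, pepper_mill, egg_cup from where it was at the start of the episode above 0.02 m or angle between any of salt_pig, jar, bell_timer, pepper_mill, egg_cup's own z axis and vertical above 0.3 rad).
It also fails if it takes over 51 s, if anything falls off the work surface, if the arm or the gripper's body presses on something with over 40 N, if the wrist force passes 120 N, or if a joint passes its speed limit or range.

## Working session

There is one attempt and no reset: what is moved stays moved. The work goes in short steps, Python scripts to look and compute and a tool call to move; the robot and the scene stay as the last step left them, time stands still between calls to the robot, and variables do not carry over. Pictures are saved under pics/ and viewed, and the job is handed in when it is done.

Besides the shell and the picture viewer there is one more tool, called after "Request:" as name(argument=value, ...) on one line, values as JSON. move_arm: Moves the arm, as the interface text tells. Its arguments: {"type":"object","properties":{"increments":{"type":"array","items":{"type":"array","items":{"type":"number"}}},"gripper":{"type":"number"},"squeeze":{"type":"number"}},"required":["increments"]}

```bash
ls; mkdir -p pics; python3 - <<'E'
from cell import robot
import cv2
print(robot.observe())
for n in ("scene","top"):
    im=robot.read_camera(n); cv2.imwrite(f"pics/{n}0.png",im[:,:,::-1]); print(n,robot.camera_params(n))
print(robot.camera_params("wrist"))
E
```

```text
pics
{'time': 0.0, 'qpos': array([ 1.13198945e+00,  3.42742621e-01,  1.52502790e+00, -3.82702190e-06,
        1.27539726e+00, -1.46001807e-01]), 'qvel': array([-0.00077563,  0.00066362,  0.0014359 ,  0.00057337,  0.00151523,
       -0.00109084]), 'joint_efforts': array([ 8.24990402e-04, -4.31253183e+01, -2.44219369e+01,  7.18711456e-02,
        5.60132798e-02, -1.25544102e-04]), 'tool_pos': array([0.15133915, 0.50228347, 0.22603084]), 'tool_rot': array([-1.71447483,  1.5692212 , -2.00727878]), 'contact_force': array([ 0.85919116, -0.37065143, -0.16098609]), 'torque': array([ 0.0107835 , -0.00114952,  0.0076571 ]), 'opening': 0.09207744769093408}
scene {'fx': 495.2830469620181, 'fy': 495.2830469620181, 'cx': 312.58755848802457, 'cy': 198.61210304035603, 'R': array([[ 0.17780406,  0.98406371,  0.00208055],
       [ 0.74391519, -0.13302857, -0.65489968],
       [-0.64418624,  0.11799157, -0.75571296]]), 't': array([-0.11479272, -0.30008867,  1.97489942])}
top {'fx': 377.58704429232506, 'fy': 377.58704429232506, 'cx': 319.35375408009975, 'cy': 196.9823885181889, 'R': array([[ 0.01183265, -0.99989177,  0.00874233],
       [-0.98777148, -0.01304759, -0.15536172],
       [ 0.15545898, -0.00679708, -0.98781896]]), 't': array([0.00439967, 0.47516775, 1.33857302])}
{'fx': 334.63465463048874, 'fy': 334.63465463048874, 'cx': 318.96389594602425, 'cy': 193.90690423281384, 'tool_from_camera': array([[ 3.49394379e-04, -2.81533277e-01,  9.59551401e-01,
        -1.58010583e-01],
       [ 9.99999871e-01, -2.55644012e-04, -4.39128774e-04,
        -3.01053362e-04],
       [ 3.68932933e-04,  9.59551431e-01,  2.81533151e-01,
        -7.53302764e-02],
       [ 0.00000000e+00,  0.00000000e+00,  0.00000000e+00,
         1.00000000e+00]])}
```

View pics/scene0.png

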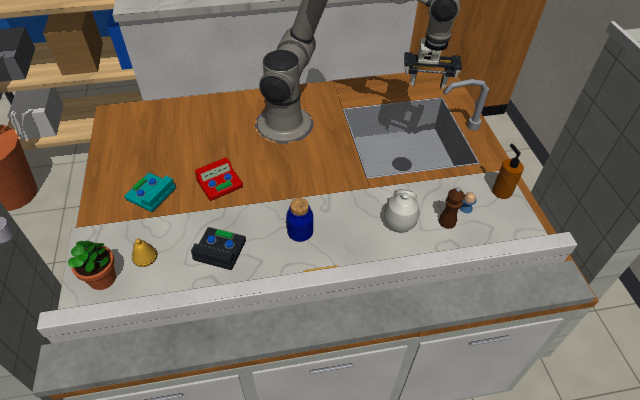

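View pics/top0.png

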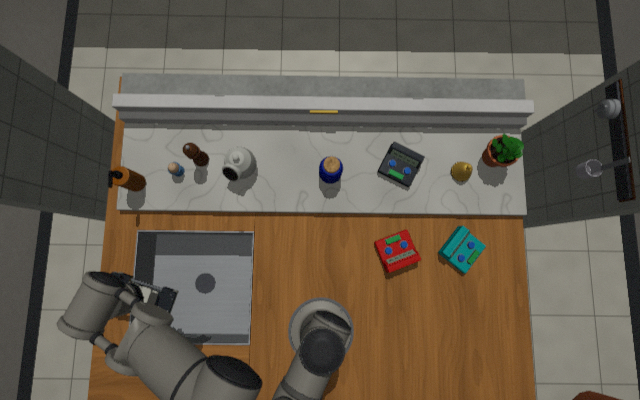

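Three timer-shaped things appear in the top view: charcoal (401,165) on the sill, red (397,252) and turquoise (462,250) on the wood. The charcoal one on the marble fits the description. I'll confirm it with an enlarged crop and measure it.

```bash
cat > h.py <<'E'
import numpy as np, cv2
from cell import robot
def ray(n,u,v,z,P=None):
    P=P or robot.camera_params(n)
    d=np.array([(u-P['cx'])/P['fx'],(v-P['cy'])/P['fy'],1.]); R=np.array(P['R']);t=np.array(P['t'])
    o=-R.T@t; w=R.T@d
    return o+w*(z-o[2])/w[2]
def blobs(im,lo,hi,roi,amin=8):
    hsv=cv2.cvtColor(im,cv2.COLOR_RGB2HSV); m=cv2.inRange(hsv,lo,hi)
    k=np.zeros_like(m); x0,y0,x1,y1=roi; k[y0:y1,x0:x1]=m[y0:y1,x0:x1]
    n,l,s,c=cv2.connectedComponentsWithStats(k)
    return [(c[i].round(2),s[i,4],s[i,:4]) for i in range(1,n) if s[i,4]>=amin]
E
python3 - <<'E'
from h import *
for n,roi in (("top",(370,135,435,195)),("scene",(185,220,255,275))):
    im=cv2.imread(f"pics/{n}0.png")[:,:,::-1].copy()
    x0,y0,x1,y1=roi
    cv2.imwrite(f"pics/{n}_crop.png",cv2.resize(im[y0:y1,x0:x1,::-1],None,fx=8,fy=8,interpolation=cv2.INTER_CUBIC))
    for nm,lo,hi in (("blue",(100,120,60),(125,255,255)),("green",(50,120,60),(85,255,255))):
        for c,a,b in blobs(im,lo,hi,roi): print(n,nm,c,a,b,ray(n,c[0],c[1],0.067).round(4))
E
```

```text
top blue [392. 163.] 37 [389 160   7   7] [ 0.5984 -0.251   0.067 ]
top blue [406.87 170.13] 39 [404 167   7   7] [ 0.5727 -0.3043  0.067 ]
top green [395.91 173.96] 74 [389 169  15  11] [ 0.558  -0.2644  0.067 ]
scene blue [210.77 238.6 ] 53 [207 235   8   8] [ 0.5728 -0.3044  0.067 ]
scene blue [228.71 243.29] 52 [225 240   8   8] [ 0.6003 -0.2515  0.067 ]
scene green [223.52 233.45] 98 [215 229  18   9] [ 0.5599 -0.2647  0.067 ]
```

View pics/top_crop.png

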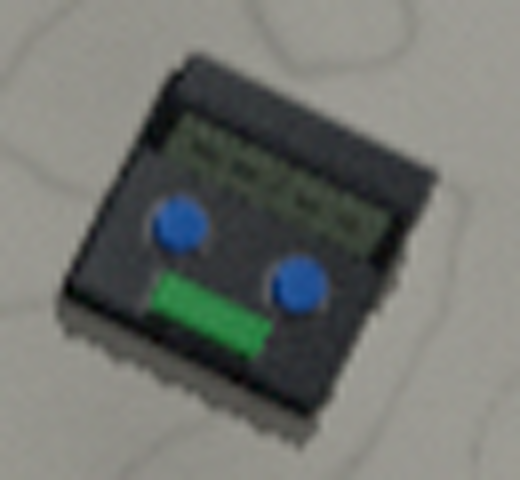

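View pics/scene_crop.png

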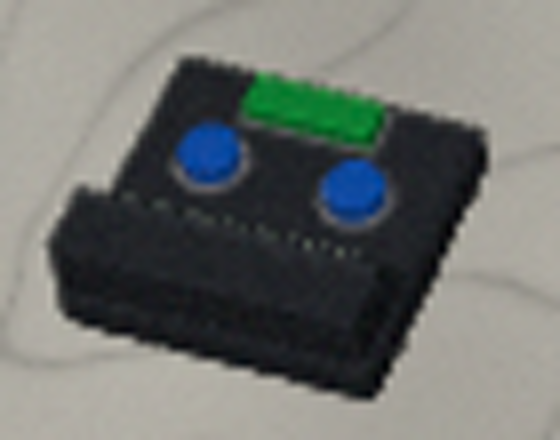

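Confirmed: the charcoal body has a grey-green display, two round blue keys and a green bar. Next I'll work out the timer pose and the approach.

```bash
cat >> h.py <<'E'
from scipy.spatial.transform import Rotation as Ro
def tool():
    s=robot.observe(); return s,np.array(s['tool_pos']),Ro.from_euler('xyz',s['tool_rot']).as_matrix()
def rowto(target,yaw):
    """normalised row to TCP target with tool y along (±) timer y at timer yaw"""
    s,p,R=tool(); d=R.T@(np.array(target)-p)/0.4
    yd=np.array([-np.sin(yaw),np.cos(yaw),0]); out=[]
    for sg in (1,-1):
        l=R.T@(sg*yd); out.append(np.degrees(np.arctan2(l[2],l[1]))/60)
    return d.round(4),np.round(out,4)
E
python3 - <<'E'
from h import *
s,p,R=tool(); print(R.round(3))
L=np.array([.5993,-.2513]);Rk=np.array([.5728,-.3043]); v=L-Rk; yaw=np.arctan2(-v[0],v[1]); m=(L+Rk)/2
print(m,np.degrees(yaw),np.linalg.norm(v))
print("via",rowto([.40,.2,.26],yaw)); print("above",rowto([m[0],m[1],.2],yaw))
for nm,u,v,z in (("jar",331,170,.1),("bell",461,172,.07),("plant",503,150,.1)): print(nm,ray("top",u,v,z).round(3))
E
```

```text
[[-0.001  0.289  0.957]
 [-0.001  0.957 -0.289]
 [-1.    -0.001 -0.   ]]
[ 0.58605 -0.2778 ] -26.56505117707806 0.05925580140374445
via (array([-0.0841, -0.5443,  0.8132]), array([ 0.1631, -2.8369]))
above (array([ 0.0672, -1.5535,  1.6034]), array([ 0.1631, -2.8369]))
jar [ 0.562 -0.029  0.1  ]
bell [ 0.568 -0.499  0.07 ]
plant [ 0.643 -0.641  0.1  ]
```

Request:
move_arm(increments=[[-0.08,-0.1,0.1,0.16],[-0.08,-0.2,0.25,0.163],[-0.08,-0.3,0.4,0.163],[-0.08,-0.4,0.52,0.163],[-0.08,-0.48,0.64,0.163]], gripper=0.55)

```text
time: 0.72
tool_pos: [0.3316, 0.256, 0.2587]
tool_rot: [2.182, 1.571, 1.719]
contact_force: [0.4, 0.2, -0.1]
opening: 0.0463
```

```bash
python3 - <<'E'
from h import *
s,p,R=tool(); print(s['time'],p,s['qpos'].round(3),s['opening'])
y=np.radians(-26.5)
print(rowto([.42,-.05,.26],y),rowto([.586,-.278,.2],y))
E
```

```text
0.725 [0.33164081 0.25604126 0.25865491] [ 0.474  0.118  1.731  0.     1.293 -0.634] 0.04627917744148321
(array([-0.0035, -0.5858,  0.5395]), array([-6.0000e-04,  2.9994e+00])) (array([ 0.1465, -0.9104,  1.1654]), array([-6.0000e-04,  2.9994e+00]))
```

Request:
move_arm(increments=[[0,-0.11,0.11,0],[0,-0.22,0.22,0],[0,-0.33,0.33,0],[0,-0.44,0.43,0],[0,-0.55,0.53,0]])

```text
time: 1.35
tool_pos: [0.4224, -0.0357, 0.2586]
tool_rot: [1.872, 1.57, 1.408]
contact_force: [1.4, 0.7, 0.2]
opening: 0.0414
```

```bash
python3 - <<'E'
from h import *
s,p,R=tool(); print(s['time'],p,s['qpos'].round(3),s['opening'])
y=np.radians(-26.5)
print(rowto([.586,-.278,.2],y))
E
```

```text
1.35 [ 0.42238344 -0.03572494  0.25861342] [-0.266  0.128  1.719  0.     1.295 -1.373] 0.04136093196190408
(array([ 0.1464, -0.3587,  0.6368]), array([-1.3000e-03,  2.9987e+00]))
```

Request:
move_arm(increments=[[0.03,-0.08,0.13,0],[0.06,-0.15,0.26,0],[0.09,-0.22,0.4,0],[0.12,-0.3,0.53,0],[0.145,-0.36,0.635,0]])

```text
time: 1.98
tool_pos: [0.5857, -0.2781, 0.1993]
tool_rot: [2.98, 1.569, 2.516]
contact_force: [0.0, 0.5, 0.6]
opening: 0.0415
```

Request:
move_arm(increments=[[0,0,0,0],[0,0,0,0],[0,0,0,0]])

```text
time: 2.35
tool_pos: [0.585, -0.2751, 0.2015]
tool_rot: [0.316, 1.57, -0.147]
contact_force: [-0.6, -0.2, -0.0]
opening: 0.0411
```

```bash
python3 - <<'E'
from h import *
s,p,R=tool(); print(s['time'],p,s['qpos'].round(3),s['opening'],s['contact_force'])
im=robot.read_camera("wrist"); cv2.imwrite("pics/w1.png",im[:,:,::-1])
t=robot.read_camera("top"); cv2.imwrite("pics/t1.png",cv2.resize(t[100:240,300:520,::-1],None,fx=3,fy=3))
P=robot.camera_params("wrist"); T=P['tool_from_camera']
Rc=(R@T[:3,:3]).T; tc=-Rc@(p+R@T[:3,3]); Q=dict(P,R=Rc,t=tc)
for nm,lo,hi in (("blue",(100,120,60),(125,255,255)),("green",(50,120,60),(85,255,255))):
    for c,a,b in blobs(im,lo,hi,(0,0,640,400),40): print(nm,c,a,b,ray(0,c[0],c[1],0.068,Q).round(4))
y=np.radians(-26.5)
print(rowto([.586,-.278,.1],y))
E
```

```text
2.35 [ 0.58497523 -0.2750782   0.20146172] [-0.558  0.587  1.195  0.     1.36  -1.667] 0.04107800972222202 [-0.63653483 -0.15279379 -0.01109274]
blue [579.16  41.66] 10076 [513   0 127  86] [ 0.5734 -0.0368  0.068 ]
blue [282.94 184.32] 543 [270 171  26  27] [ 0.5716 -0.3049  0.068 ]
blue [349.15 184.61] 536 [337 172  26  27] [ 0.5984 -0.2517  0.068 ]
green [316.31 150.69] 1236 [286 141  61  21] [ 0.5578 -0.2644  0.068 ]
(array([ 0.2543, -0.0053,  0.0048]), array([ 1.0000e-04, -2.9999e+00]))
```

View pics/w1.png

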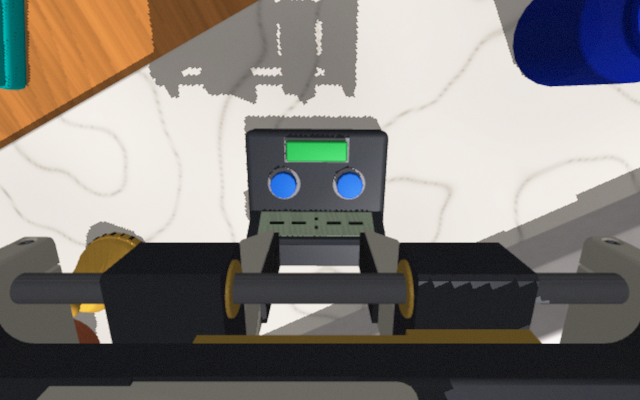

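View pics/t1.png

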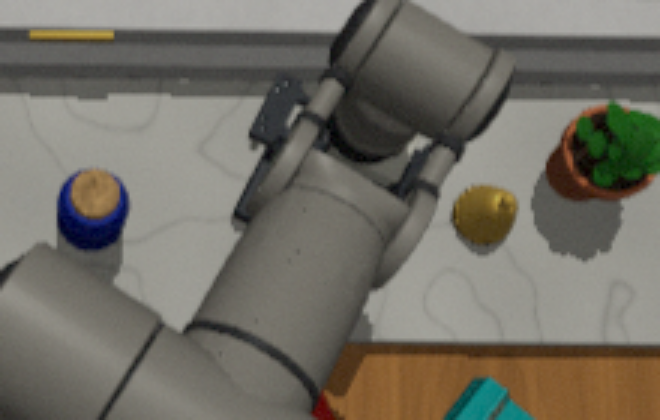

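The wrist view shows both blue keys at (283,184) and (349,185), the green bar at (316,151), and the two fingertips near (258,240) and (378,240). I'll check how steady the pose reading is.

```bash
cat >> h.py <<'E'
def wristkeys(z=0.068,tag=None):
    s,p,R=tool(); im=robot.read_camera("wrist")
    if tag: cv2.imwrite(f"pics/{tag}.png",im[:,:,::-1])
    P=robot.camera_params("wrist"); T=np.array(P['tool_from_camera'])
    Rc=(R@T[:3,:3]).T; tc=-Rc@(p+R@T[:3,3]); Q=dict(P,R=Rc,t=tc); out=[]
    for nm,lo,hi in (("blue",(100,120,60),(125,255,255)),("green",(50,120,60),(85,255,255))):
        for c,a,b in blobs(im,lo,hi,(200,80,440,330),40):
            X=ray(0,c[0],c[1],z,Q); out.append((nm,c,a,X.round(4),(R.T@(X-p)).round(4)))
    return s,p,out
E
python3 - <<'E'
from h import *
for i in range(4):
    s,p,o=wristkeys()
    print(s['time'],p.round(4),s['qvel'].round(3)[:3],s['contact_force'].round(2))
    for q in o: print("  ",*q)
E
```

```text
2.45 [ 0.5851 -0.2752  0.2017] [-0.002  0.002 -0.003] [-0.25  0.68  0.27]
   blue [283.04 183.99] 544 [ 0.5716 -0.3049  0.068 ] [ 0.1337 -0.0327  0.001 ]
   blue [349.06 184.22] 538 [ 0.5983 -0.2518  0.068 ] [0.1337 0.0268 0.0012]
   green [315.84 150.18] 1246 [ 0.5575 -0.2648  0.068 ] [ 0.1337 -0.003  -0.0296]
2.5 [ 0.5851 -0.2754  0.2016] [-0.003  0.006 -0.005] [-0.63 -0.79  0.63]
   blue [283.18 183.9 ] 547 [ 0.5716 -0.3049  0.068 ] [ 0.1336 -0.0325  0.0009]
   blue [349.15 184.15] 540 [ 0.5983 -0.2519  0.068 ] [0.1336 0.0269 0.0012]
   green [316.04 150.05] 1260 [ 0.5574 -0.2647  0.068 ] [ 0.1336 -0.0029 -0.0297]
2.55 [ 0.5852 -0.2755  0.2016] [-0.004  0.006 -0.002] [ 1.   -0.35 -1.04]
   blue [283.25 183.78] 546 [ 0.5715 -0.3049  0.068 ] [ 0.1336 -0.0325  0.0008]
   blue [349.33 184.15] 539 [ 0.5984 -0.2519  0.068 ] [0.1336 0.027  0.0011]
   green [316.36 149.99] 1266 [ 0.5575 -0.2646  0.068 ] [ 0.1335 -0.0026 -0.0297]
2.6 [ 0.5852 -0.2756  0.2014] [-0.003  0.006 -0.003] [-0.21 -0.06 -0.7 ]
   blue [283.47 183.84] 544 [ 0.5716 -0.3048  0.068 ] [ 0.1334 -0.0322  0.0008]
   blue [349.52 184.16] 539 [ 0.5984 -0.2518  0.068 ] [0.1334 0.0272 0.0011]
   green [316.55 149.98] 1270 [ 0.5576 -0.2645  0.068 ] [ 0.1334 -0.0024 -0.0298]
```

Request:
move_arm(increments=[[0.08,0,0,0],[0.16,0,0,0],[0.24,0,0,0],[0.28,0,0,0],[0.28,0,0,0]])

```text
time: 3.28
tool_pos: [0.5848, -0.2758, 0.0879]
tool_rot: [2.992, 1.569, 2.529]
contact_force: [0.5, 0.2, 0.5]
opening: 0.0416
```

Request:
move_arm(increments=[[0,0,0,0],[0,0,0,0],[0,0,0,0],[0,0,0,0],[0,0,0,0]])

```text
time: 3.9
tool_pos: [0.5852, -0.2761, 0.0888]
tool_rot: [0.68, 1.571, 0.216]
contact_force: [0.2, 0.0, 0.0]
opening: 0.0411
```

```bash
python3 - <<'E'
from h import *
for i in range(2):
    s,p,o=wristkeys(tag=f"w2{i}")
    print(s['time'],p.round(4),s['opening'],s['contact_force'].round(2))
    for q in o: print("  ",*q)
E
```

```text
3.9 [ 0.5852 -0.2761  0.0888] 0.041131240858960104 [0.16 0.02 0.03]
   blue [265.37 225.22] 790 [ 0.5676 -0.3019  0.068 ] [ 0.0208 -0.0309 -0.0041]
   blue [364.67 227.34] 862 [ 0.5942 -0.2516  0.068 ] [ 0.0208  0.026  -0.0028]
   green [316.31 181.24] 3218 [ 0.5575 -0.2642  0.068 ] [ 0.0208 -0.0017 -0.0301]
3.95 [ 0.5851 -0.2761  0.0887] 0.04138615325930706 [-0.65 -0.08 -0.05]
   blue [265.38 225.31] 790 [ 0.5676 -0.3019  0.068 ] [ 0.0207 -0.0309 -0.0041]
   blue [364.57 227.45] 853 [ 0.5942 -0.2517  0.068 ] [ 0.0207  0.0259 -0.0028]
   green [316.29 181.25] 3220 [ 0.5575 -0.2642  0.068 ] [ 0.0207 -0.0017 -0.0301]
```

View pics/w21.png

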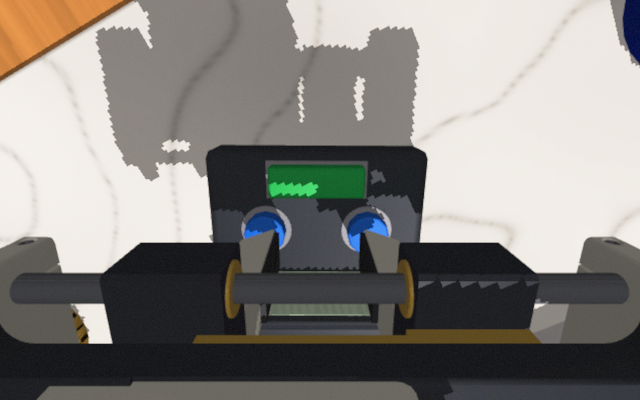

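The fingertips sit over the two keys, but the bar centre shows the TCP about 2 mm too far along +y. I'll correct that and go down to just above the keys.

Request:
move_arm(increments=[[0.01,-0.005,0.002,0],[0.02,-0.005,0.002,0],[0.03,-0.005,0.002,0],[0.036,-0.005,0.002,0],[0.036,-0.005,0.002,0]])

```text
time: 4.62
tool_pos: [0.5849, -0.2781, 0.074]
tool_rot: [2.923, 1.57, 2.459]
contact_force: [1.0, -0.3, 0.3]
opening: 0.0413
```

```bash
python3 - <<'E'
from h import *
s,p,o=wristkeys(tag="w3")
print(s['time'],p.round(4),s['opening'],s['contact_force'].round(2))
for q in o: print("  ",*q)
im=robot.read_camera("scene"); cv2.imwrite("pics/s3.png",cv2.resize(im[180:290,160:280,::-1],None,fx=5,fy=5,interpolation=cv2.INTER_CUBIC))
E
```

```text
4.625 [ 0.5849 -0.2781  0.074 ] 0.04130740951174767 [ 0.98 -0.32  0.3 ]
   blue [267.67 231.82] 579 [ 0.567  -0.2998  0.068 ] [ 0.006  -0.0274 -0.0063]
   blue [371.49 231.76] 536 [ 0.5915 -0.2507  0.068 ] [ 0.006   0.0275 -0.0063]
   green [319.43 187.05] 3838 [ 0.5573 -0.2644  0.068 ] [ 0.006  -0.     -0.0308]
```

View pics/s3.png

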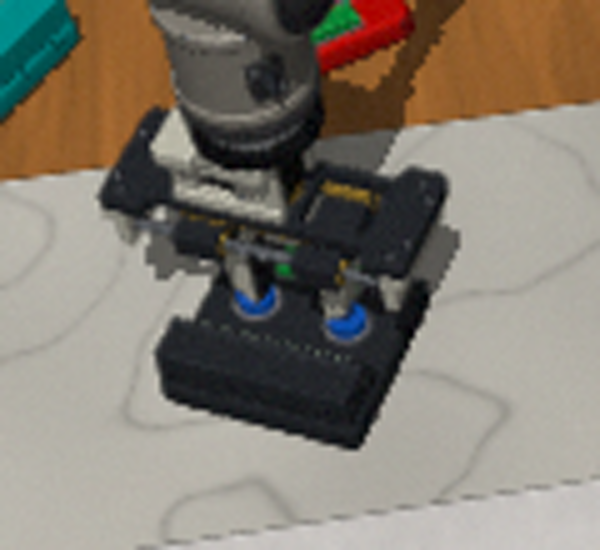

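View pics/w3.png

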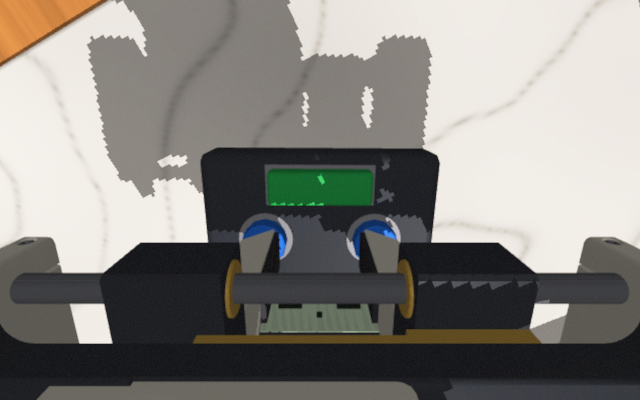

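Both fingertips are centred over the keys and symmetric: bar at tool y 0, keys at ±27.5 mm (partly hidden). I'll press.

Request:
move_arm(increments=[[0.01,0,0,0],[0.0175,0,0,0],[0.0225,0,0,0],[0.0275,0,0,0],[0.0275,0,0,0]])

```text
time: 5.35
tool_pos: [0.5851, -0.2783, 0.0642]
tool_rot: [-0.005, 1.57, -0.468]
contact_force: [-2.7, 1.5, 7.4]
opening: 0.0416
```

Request:
move_arm(increments=[[0.004,0,0,0],[0.006,0,0,0],[0.006,0,0,0]])

```text
time: 5.72
tool_pos: [0.5852, -0.2784, 0.0632]
tool_rot: [-0.102, 1.569, -0.565]
contact_force: [-5.1, 1.9, 15.1]
opening: 0.0413
```

Request:
move_arm(increments=[[0,0,0,0],[0,0,0,0],[0,0,0,0],[0,0,0,0],[0,0,0,0]])

```text
time: 6.35
tool_pos: [0.5852, -0.2784, 0.0632]
tool_rot: [-0.105, 1.569, -0.569]
contact_force: [-4.4, 3.1, 14.9]
opening: 0.0413
```

```bash
python3 - <<'E'
from h import *
s,p,o=wristkeys(z=.069,tag="w4")
print(s['time'],p.round(4),s['opening'],s['contact_force'].round(2),s['torque'].round(3))
for q in o: print("  ",*q)
im=robot.read_camera("scene"); cv2.imwrite("pics/s4.png",cv2.resize(im[180:290,160:280,::-1],None,fx=5,fy=5,interpolation=cv2.INTER_CUBIC))
E
```

```text
6.35 [ 0.5852 -0.2784  0.0632] 0.041338954976562765 [-4.38  3.13 14.85] [ 0.441  0.835 -0.01 ]
   blue [255.44 231.04] 179 [ 0.5607 -0.3012  0.069 ] [-0.0058 -0.0314 -0.0117]
   blue [383.42 231.53] 167 [ 0.589  -0.2452  0.069 ] [-0.0059  0.0313 -0.0114]
   blue [280.65 246.63] 121 [ 0.5736 -0.2941  0.069 ] [-0.0058 -0.0193 -0.0033]
   blue [357.45 247.7 ] 92 [ 0.5912 -0.2602  0.069 ] [-0.0058  0.0189 -0.0027]
   green [319.88 191.94] 4320 [ 0.557 -0.264  0.069] [-0.0059  0.0002 -0.0316]
```

View pics/s4.png

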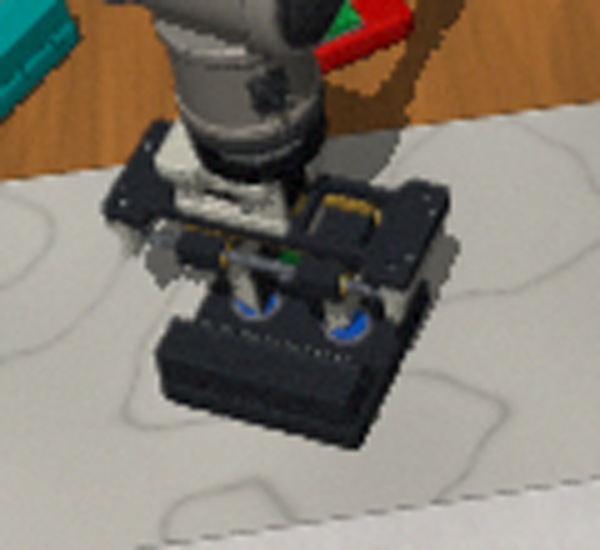

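View pics/w4.png

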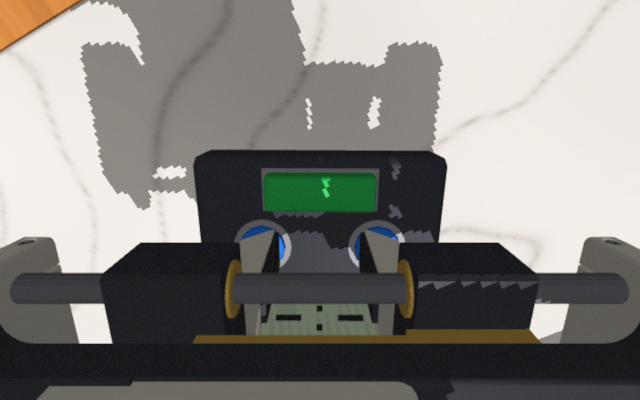

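Both keys look down and the force rose steeply to 15 N, so they have bottomed out. I'll hold.

Request:
move_arm(increments=[[0,0,0,0],[0,0,0,0],[0,0,0,0],[0,0,0,0],[0,0,0,0]])

```text
time: 7.08
tool_pos: [0.5852, -0.2784, 0.0632]
tool_rot: [-0.099, 1.569, -0.563]
contact_force: [-3.8, 3.5, 14.2]
opening: 0.0416
```

Request:
move_arm(increments=[[0,0,0,0],[0,0,0,0],[0,0,0,0],[0,0,0,0],[0,0,0,0]])

```text
time: 7.7
tool_pos: [0.5852, -0.2783, 0.0632]
tool_rot: [-0.114, 1.569, -0.577]
contact_force: [-5.1, 3.0, 14.2]
opening: 0.0415
```

Request:
move_arm(increments=[[0,0,0,0],[0,0,0,0],[0,0,0,0],[0,0,0,0],[0,0,0,0]])

```text
time: 8.32
tool_pos: [0.5852, -0.2784, 0.0632]
tool_rot: [-0.113, 1.569, -0.577]
contact_force: [-5.1, 3.2, 14.6]
opening: 0.0408
```

Request:
move_arm(increments=[[0,0,0,0],[0,0,0,0],[0,0,0,0],[0,0,0,0],[0,0,0,0]])

```text
time: 8.95
tool_pos: [0.5852, -0.2783, 0.0632]
tool_rot: [-0.111, 1.569, -0.575]
contact_force: [-4.8, 2.3, 15.2]
opening: 0.0412
```

Request:
move_arm(increments=[[-0.02,0,0,0],[-0.04,0,0,0],[-0.07,0,0,0],[-0.1,0,0,0],[-0.1,0,0,0]], gripper=0.55)

```text
time: 9.57
tool_pos: [0.5856, -0.2786, 0.1023]
tool_rot: [-0.068, 1.568, -0.531]
contact_force: [-0.3, 0.6, 0.4]
opening: 0.0415
```

```bash
python3 - <<'E'
from h import *
s,p,o=wristkeys(z=.068,tag="w5")
print(s['time'],p.round(4),s['opening'],s['contact_force'].round(2))
for q in o: print("  ",*q)
im=robot.read_camera("scene"); cv2.imwrite("pics/s5.png",cv2.resize(im[180:290,160:280,::-1],None,fx=5,fy=5,interpolation=cv2.INTER_CUBIC))
E
```

```text
9.575 [ 0.5856 -0.2786  0.1023] 0.041490509980292176 [-0.3   0.57  0.43]
   blue [271.51 219.1 ] 1030 [ 0.5701 -0.3037  0.068 ] [ 0.0343 -0.0293 -0.0028]
   blue [367.27 219.38] 1016 [ 0.5965 -0.2513  0.068 ] [ 0.0343  0.0293 -0.0026]
   green [319.94 173.15] 2819 [ 0.5576 -0.2643  0.068 ] [ 0.0342  0.0003 -0.0316]
```

View pics/w5.png

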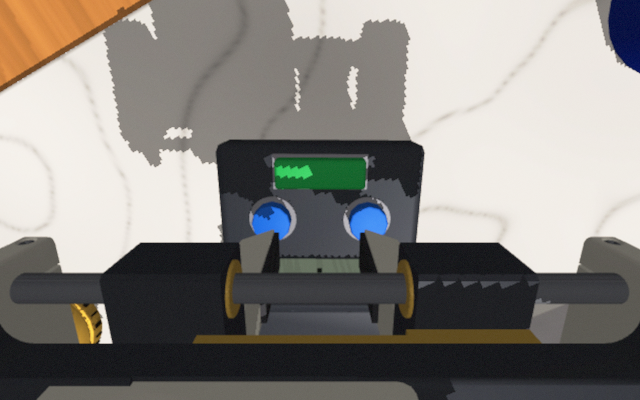

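View pics/s5.png

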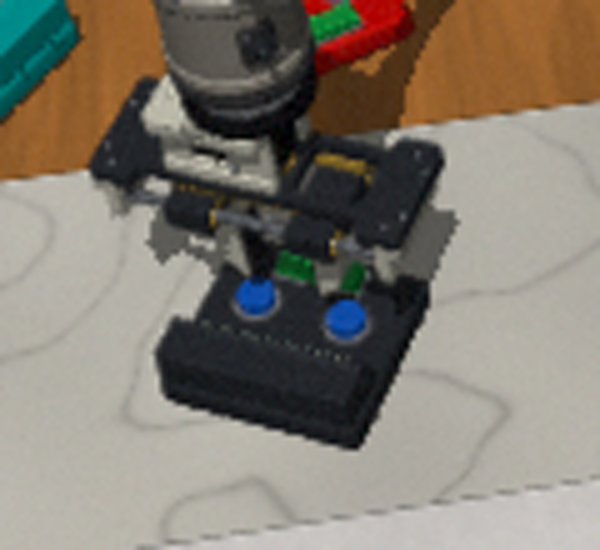

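Both keys are up again, the force is near zero and the timer has not moved. Next I'll close the fingers and move over the start bar.

Request:
move_arm(increments=[[0,0,-0.03,0],[0,0,-0.06,0],[0,0,-0.081,0],[0,0,-0.081,0],[0,0,-0.081,0]], gripper=1, squeeze=5)

```text
time: 10.3
tool_pos: [0.5563, -0.264, 0.1009]
tool_rot: [0.166, 1.57, -0.297]
contact_force: [-0.0, 0.2, -0.0]
opening: 0.0006
```

Request:
move_arm(increments=[[0.02,0,0,0],[0.04,0,0,0],[0.06,0,0,0],[0.07,0,0,0],[0.07,0,0,0]])

```text
time: 10.92
tool_pos: [0.5558, -0.2637, 0.0724]
tool_rot: [2.959, 1.57, 2.496]
contact_force: [-0.3, 0.3, 1.1]
opening: 0.0004
```

```bash
python3 - <<'E'
from h import *
s,p,o=wristkeys(z=.068,tag="w6")
print(s['time'],p.round(4),s['opening'],s['contact_force'].round(2), rowto([.5575,-.2643,.07],np.radians(-26.6)))
for q in o: print("  ",*q)
im=robot.read_camera("scene"); cv2.imwrite("pics/s6.png",cv2.resize(im[180:290,160:280,::-1],None,fx=5,fy=5,interpolation=cv2.INTER_CUBIC))
E
```

```text
10.925 [ 0.5558 -0.2637  0.0724] 0.00036483523518166964 [-0.26  0.34  1.15] (array([0.007 , 0.0005, 0.0039]), array([ 7.0000e-04, -2.9993e+00]))
   green [320.04 233.32] 829 [ 0.5505 -0.2607  0.068 ] [ 0.0044  0.0003 -0.0061]
```

View pics/w6.png

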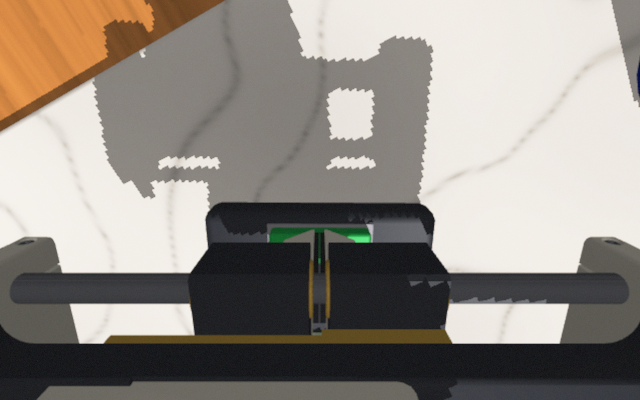

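View pics/s6.png

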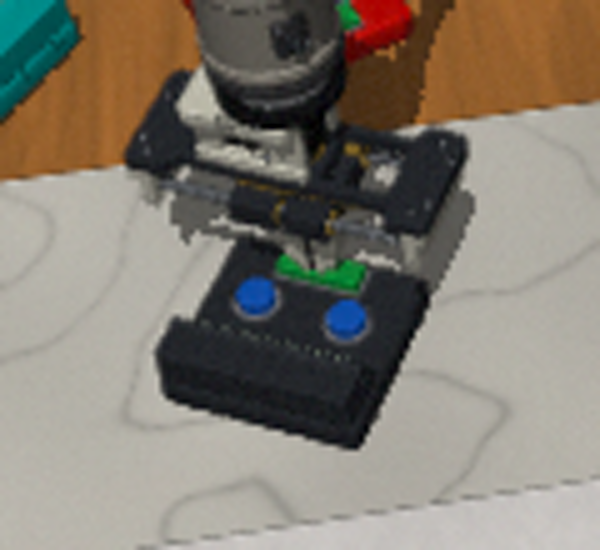

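The closed fingertips are on the bar's centre line, well clear of the blue keys. I'll press.

Request:
move_arm(increments=[[0.01,0,0.001,0],[0.018,0,0.001,0],[0.026,0,0.001,0],[0.028,0,0.001,0],[0.028,0,0.001,0]])

```text
time: 11.65
tool_pos: [0.5568, -0.2642, 0.0632]
tool_rot: [-0.071, 1.569, -0.535]
contact_force: [-1.7, 1.8, 10.8]
opening: 0.0005
```

Request:
move_arm(increments=[[0,0,0,0],[0,0,0,0],[0,0,0,0]])

```text
time: 12.02
tool_pos: [0.5568, -0.2642, 0.0631]
tool_rot: [-0.088, 1.569, -0.551]
contact_force: [-2.7, 0.7, 10.6]
opening: 0.0005
```

```bash
python3 - <<'E'
from h import *
im=robot.read_camera("scene"); cv2.imwrite("pics/s7.png",cv2.resize(im[180:290,160:280,::-1],None,fx=5,fy=5,interpolation=cv2.INTER_CUBIC))
E
```

```text
(no output)
```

View pics/s7.png

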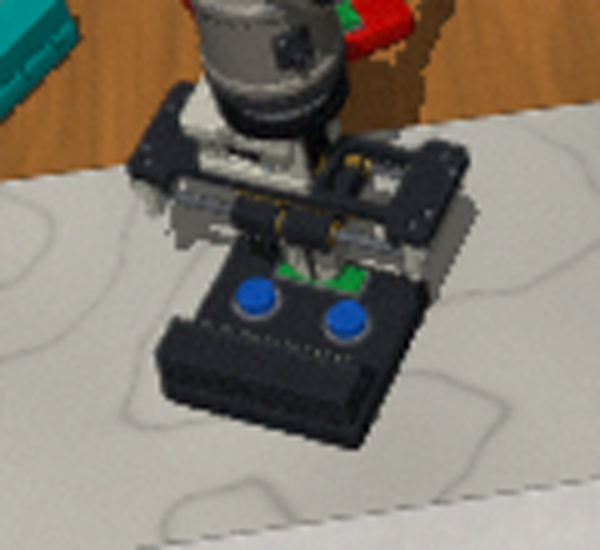

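The start bar is bottomed at 10.6 N and level with the deck, with the blue keys up. I'll release it by going straight up.

Request:
move_arm(increments=[[-0.03,0,0,0],[-0.1,0,0,0],[-0.2,0,0,0],[-0.3,0,0,0],[-0.35,0,0,0]])

```text
time: 12.7
tool_pos: [0.5567, -0.2642, 0.2043]
tool_rot: [-0.08, 1.568, -0.544]
contact_force: [0.3, 0.1, -0.6]
opening: 0.0005
```

Request:
move_arm(increments=[[0,0,-0.1,0],[0,0,-0.2,0],[0,0,-0.25,0],[0,0,-0.25,0],[0,0,-0.25,0]])

```text
time: 13.32
tool_pos: [0.4675, -0.2197, 0.2019]
tool_rot: [0.004, 1.57, -0.459]
contact_force: [0.1, -0.5, 0.5]
opening: 0.0002
```

```bash
python3 - <<'E'
from h import *
s,p,o=wristkeys(z=.068,tag="w8"); print(s['time'],p.round(4),s['contact_force'].round(2))
im=robot.read_camera("scene"); cv2.imwrite("pics/s8.png",im[:,:,::-1])
for nm,lo,hi in (("blue",(100,120,60),(125,255,255)),("green",(50,120,60),(85,255,255))):
    for c,a,b in blobs(im,lo,hi,(185,220,255,275)): print(nm,c,a,b,ray("scene",c[0],c[1],0.067).round(4))
old=cv2.imread("pics/scene0.png")[:,:,::-1]
d=cv2.absdiff(im,old).max(2); print("changed px on timer crop",(d[235:275,185:255]>40).sum(), "bystanders",[(n,int((d[y0:y1,x0:x1]>40).sum())) for n,x0,y0,x1,y1 in (("bell",128,233,160,270),("jar",284,195,316,245),("pig",380,185,422,236),("mill",436,183,464,230),("egg",460,188,480,215))])
cv2.imwrite("pics/s8c.png",cv2.resize(im[210:280,170:270,::-1],None,fx=7,fy=7,interpolation=cv2.INTER_CUBIC))
E
```

```text
13.325 [ 0.4675 -0.2197  0.2019] [ 0.13 -0.49  0.51]
blue [210.77 238.6 ] 53 [207 235   8   8] [ 0.5728 -0.3044  0.067 ]
blue [228.71 243.29] 52 [225 240   8   8] [ 0.6003 -0.2515  0.067 ]
green [223.52 233.45] 98 [215 229  18   9] [ 0.5599 -0.2647  0.067 ]
changed px on timer crop 0 bystanders [('bell', 0), ('jar', 0), ('pig', 0), ('mill', 0), ('egg', 0)]
```

View pics/s8c.png

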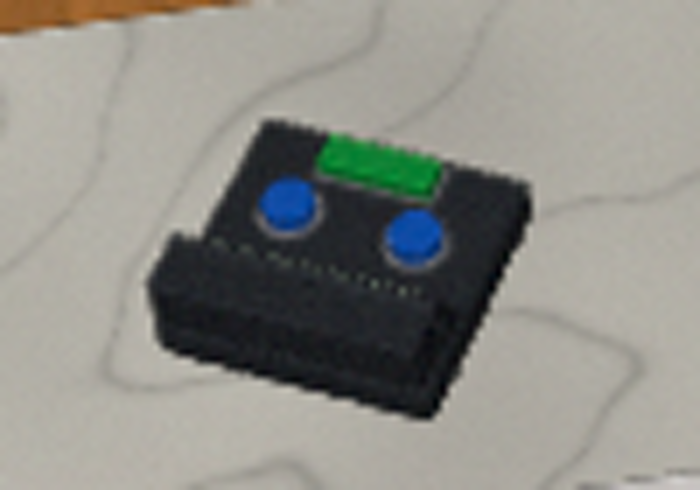

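View pics/w8.png

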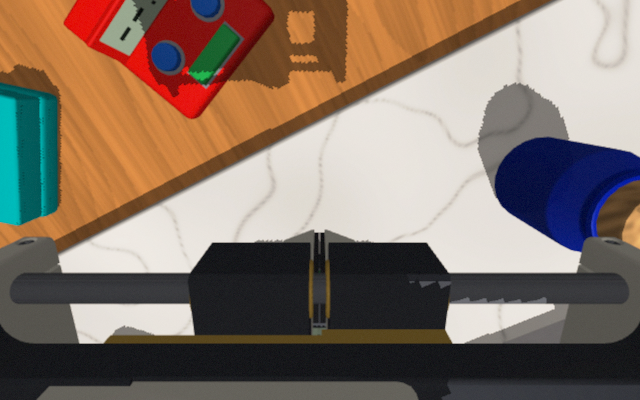

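All three keys are up, and the timer and bystanders are pixel-identical to the start. The arm is clear, so I'm handing in.

```bash
python3 - <<'E'
from cell import robot
print(robot.hand_in())
E
```

```text
the job is handed in; nothing more can be done
None
```

I zeroed the charcoal timer on the sill and started it, then handed the job in at about 13.4 s. No verdict was reported.

- **Blue keys:** I pressed both together with one fingertip on each, about 60 mm apart. They bottomed out at about 15 N and I held them for a little over 3 s. A picture after the release shows both up.
- **Start bar:** I pressed it alone with the fingers closed until it bottomed out at about 10.6 N. I held it for about half a second and then released it straight up.
- **Last checks:** In the scene camera all three keys are up. The timer and the five bystanders show no pixel change from the start picture, and the tool force is near zero with the arm clear. No check failed.
- **Not seen directly:** I judged key travel from force, tool height and the pictures. I never saw the digits on the display change.
- **Side force:** There was about 5 N sideways on the tool while the blue keys were held, but the timer did not move.

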